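# Clamp a weld coupon in the swing-clamp fixture

### The job

Lay the T-shaped weld coupon flat on its foot in the nest of the clamping fixture, with its upright plate at the back end of the nest, away from the robot. Then, without forcing it, swing the clamp by pushing its lever post clockwise (seen from above) until it clicks past its detent and the hold-down finger stays locked over the coupon's foot with the pin on the hub sunk down. Leave the other things on the bench where they are.

Things in the scene. Friction and masses are not known exactly. Their poses are not given: they have to be found in the camera images.
- fixture: dark steel base plate 150 (x) x 190 (y) x 12 mm fixed to the bench; origin under its middle (x -75 to +75, y -100 to +90 mm), z up. Its +x side is the back, -x the front (to the robot), +y left. Nest in its left half, clamp pivot at (20, -45) mm. Turned up to 20 degrees.
- nest (a point): middle of the nest's floor, on the plate's top face (12 mm above the bench). The nest is 66 mm long along the fixture's x and 46 mm wide along its y inside, framed by aluminium rails 7 mm wide and 6 mm high. Axes as the fixture's.
- clamp: swing clamp on the fixture; origin on its pivot axis at bench height, z up. Steel hub 80 mm wide, top at 64 mm; a finger and, 90 degrees counterclockwise of it seen from above, a lever. Starts open: finger to the front or front left, lever to the right or front right. Locks 45 to 80 degrees further clockwise, finger over the nest; where it clicks is set by a hidden ring and must be felt or seen.
- post (a point): on the axis of the lever's black upright post (22 mm diameter, 38 to 104 mm above the bench), at 80 mm height, 110 mm from the pivot axis; lever bar at 50 mm height. It swings freely (about 1 N here) to the detent, takes about 5 to 15 N to start over it, then snaps 10 to 20 degrees ahead of the hand into the locked notch. Beyond that notch it is a hard stop.
- finger_tip (a point): underside of the hold-down finger's round end, 82 mm from the pivot axis; the finger is 16 mm wide, 24 to 36 mm above the bench. The coupon's foot passes under it with 4 mm to spare, its upright does not
- pin_top (a point): top of the brass pin (10 mm diameter) in the hub, 30 mm from the pivot axis, turning with the clamp: about 71 mm above the bench while open, rising to about 75 mm at the crest of the detent and sinking to 65 mm when locked
- coupon: rusty steel T-joint coupon, about 0.24 kg: foot 40 (x) x 60 (y) x 8 mm, and an upright plate 8 mm thick, 40 mm wide, 58 mm high in all, standing along one end of the foot at its own y = +22 to +30 mm. Origin: centre of the foot's underside; z up. Properly in the nest its +y points along the fixture's +x (back).
- upright (a point): in the middle of the coupon's upright plate, 45 mm above its underside, at y = +26 mm in its frame
- tape_measure: yellow tape measure, 74 x 78 x 31 mm, bystander
- spanner_small: steel spanner, 148 mm long, bystander
- mug: red mug, bystander
- tin: tin can 58 mm high, bystander
- nut_cup: white cup with nuts, 73 mm high, bystander
Things that resemble listed ones, but are neither listed nor needed, are in the scene too. What is shaped like the coupon but orange is not meant.

How it is judged:
By the outcome, as a careful person would: the job done as asked, in the order asked, and still so for the second after the job is handed in, with the robot touching nothing.
It also fails if it takes over 58 s, if anything falls off the work surface, if the arm or the gripper's body presses on something with over 40 N, if the wrist force passes 120 N, or if a joint passes its speed limit or range.

### The arm

A 6-joint arm with a two-finger parallel gripper is mounted at the origin on a cart in front of the work surface, level with it; the furniture and walls round the work are solid. World frame = base frame: x ahead of the robot, y to its left, z up, the work surface at z = 0. Lengths are in m, angles in degrees, forces in N, time in s.
With the tool pointing down it reaches from about 0.425 to 0.925 m from the base axis. Payload 12.5 kg.
Tool frame: the origin (TCP) lies on the centre line of the jaws, within the pads' length; the fingertips stand bot.finger_overhang ahead of it and the grasp point (between the pads) lies 8 mm behind it (bot.finger_overhang is the distance from the TCP to the fingertips, in m); z points along the fingers, y is the line along which they close (so a half turn about z gives the same grasp; the last joint's range is limited). The gripper opens to 85 mm and grips with 20 to 120 N. Pads are 22 mm wide; open, the fingers measure 114 mm over their backs; the gripper's body (76 mm by 85 mm) begins 54 mm behind the grasp point. The pads swing forward as they close: fully open they stand 13 mm farther back than shut.
Start: joints at [65.856, 28.126, 89.318, -0, 62.55, -6.05], TCP at [0.194, 0.594, 0.242] pointing down, gripper open.
Joint ranges: [-177.58, 177.58], [-47.91, 125.51], [2.72, 160], [-65.01, 245.01], [3.68, 167.84], [-153.87, 153.87]. Speed limits (degrees/s): [127.2, 127.2, 159.86, 180, 180, 180].

### API

Orientations are given as [roll, pitch, yaw] about the fixed x, y, z axes, in that order (R = Rz(yaw) Ry(pitch) Rx(roll)).
In Python, from plant import bot, grab_frame, order gives the robot as it stands.
- The arm moves only by the tool step_arm, never from a script. Its argument "targets" is a list of rows, each an object with "slide": the shift along the tool's x, y, z in m, a list of three; "turn": the turn about the tool's z in degrees. In form: [{"slide": [dx, dy, dz], "turn": turn}, ...]. A call has 1 to 12 rows; each row shifts and turns the commanded pose from where the row before left it, along the tool's axes as they then stand; what a row does not reach is not made up. A row lasts 1/12 s, in which the tool goes at most 41.7 mm and 7.16 degrees, less where a joint would pass 70% of its speed; a pose out of reach is approached as far as the arm can. A call is refused whole if a number of a shift passes 0.0417 or a number of a turn 7.16, either way. A call with a gripper value outside its range is refused whole. "fingers" is the finger opening in m, from 0 to 0.0854, set as the call begins (left out, the last holds). The fingers move at their own pace and stop on an object; the grip force is fixed at half the most. Time passes only in rows, so rows that do not move let the fingers close. It gives the time, the measured TCP pose, the force, the opening and the grip force at its end, in the units of the state.
- bot.get_state(): the state, without advancing time (a new reading comes with each control period).
- grab_frame(name): name is "scene" or "top"; returns a dict with "image" (384x512x3 uint8, red, green, blue), "fx", "fy", "cx", "cy" (pixels), "cam_to_world" (4x4, takes a point from camera to world coordinates). Camera axes: x right, y down, z forward; pixel columns grow to the right and rows downward; lengths in m; the calibration is good to about 2 mm. A picture is of the moment at which its call begins. There is no depth.
- order.close_job(): hands the job in; it is judged then, once.
The state is a dict: "t": time; "joint_pos": joint angles; "qd": joint speeds; "tau": joint torques, N m; "tcp_pos": TCP position; "orientation": TCP orientation; "wrist_force": force on the tool from outside, world axes, zero at the start; "ft_torque": the same for the moment, N m; "grip_width": finger opening in m; "grip_force": force on a finger pad.
Only numpy, scipy, OpenCV 4.12 (cv2) and the standard library are available. Lean on these libraries where they do the work, as an engineer would, in place of code of your own. Each camera call takes 0.05 s, during which the arm holds its last target. There are 200 camera calls.

## Working session

There is one attempt and no reset: what is moved stays moved. The work goes in short steps, Python scripts to look and compute and a tool call to move; the robot and the scene stay as the last step left them, time stands still between calls to the robot, and variables do not carry over. Pictures are saved under pics/ and viewed, at most 10 in all, crops included, and the job is handed in when it is done.

Besides the shell and the picture viewer there is one more tool, called as a command line: name --argument value ..., lists and objects as JSON in quotes. step_arm: Moves the arm, as the interface text tells. Its arguments: {"type":"object","properties":{"targets":{"type":"array"},"fingers":{"type":"number"}},"required":["targets"]}

```bash
ls; mkdir -p pics
cat > h.py <<'E'
import numpy as np, cv2
from plant import bot, grab_frame, order
def snap(name,fn):
    f=grab_frame(name); cv2.imwrite(f'pics/{fn}.png',cv2.cvtColor(f['image'],cv2.COLOR_RGB2BGR))
    np.savez(f'pics/{fn}.npz',**f); return f
def load(fn): return dict(np.load(f'pics/{fn}.npz'))
def px2w(f,u,v,z):
    T=np.array(f['cam_to_world']); d=T[:3,:3]@np.array([(u-f['cx'])/f['fx'],(v-f['cy'])/f['fy'],1]); o=T[:3,3]
    return o+d*(z-o[2])/d[2]
def w2px(f,p):
    T=np.linalg.inv(np.array(f['cam_to_world'])); q=T[:3,:3]@np.array(p)+T[:3,3]
    return np.array([f['fx']*q[0]/q[2]+f['cx'],f['fy']*q[1]/q[2]+f['cy']])
def crop(fn,u0,v0,u1,v1,s,out):
    im=cv2.imread(f'pics/{fn}.png')[v0:v1,u0:u1]; cv2.imwrite(f'pics/{out}.png',cv2.resize(im,None,fx=s,fy=s,interpolation=cv2.INTER_CUBIC))
E
python3 - <<'E'
from h import *
import cv2
a=snap('scene','s0'); b=snap('top','t0')
for f in (a,b): print(f['fx'],f['cx'],f['cy'],np.round(f['cam_to_world'],3).tolist())
A=cv2.imread('pics/s0.png');B=cv2.imread('pics/t0.png')
cv2.imwrite('pics/s0b.png',cv2.resize(A,(800,600)));cv2.imwrite('pics/t0b.png',cv2.resize(B,(800,600)))
print(bot.finger_overhang,bot.get_state())
E
```

```text
pics
439.8942949145692 257.2852411654842 195.83591079615613 [[-0.939, 0.201, -0.279, 0.872], [0.343, 0.574, -0.743, 1.022], [0.011, -0.794, -0.608, 0.789], [0.0, 0.0, 0.0, 1.0]]
492.02705426729597 257.9594307289992 188.70197959046442 [[-0.023, -0.989, 0.148, 0.371], [-1.0, 0.022, -0.007, 0.171], [0.004, -0.148, -0.989, 1.254], [0.0, 0.0, 0.0, 1.0]]
0.011 {'t': 0.1, 'joint_pos': array([ 6.58557707e+01,  2.81600673e+01,  8.93478312e+01, -1.59519736e-03,
        6.25507626e+01, -6.05252165e+00]), 'qd': array([ 0.07335956, -0.06474995, -0.14230927,  0.04622048,  0.09396817,
        0.06902122]), 'tau': array([ 2.49174096e-03, -6.19443941e+01, -2.62024516e+01, -1.19741026e-04,
        2.94491751e-03,  4.07219159e-05]), 'tcp_pos': array([0.19400844, 0.59391077, 0.24178577]), 'orientation': array([-1.79941517e+02, -4.77826351e-03,  1.61909026e+02]), 'wrist_force': array([-0.40688322, -0.70416955,  0.4868808 ]), 'ft_torque': array([ 0.00636986,  0.00802521, -0.05351918]), 'grip_force': 0.0, 'grip_width': 0.08554624331222498}
```

View pics/s0b.png

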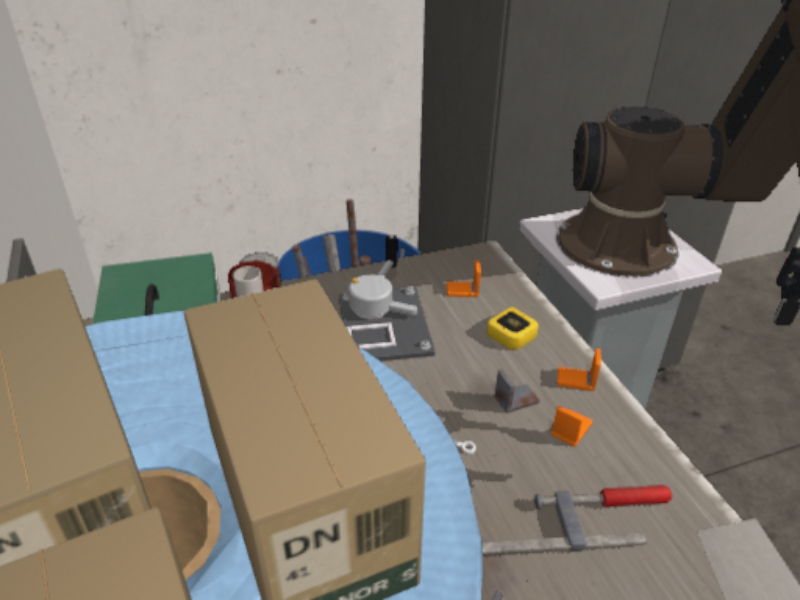

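View pics/t0b.png

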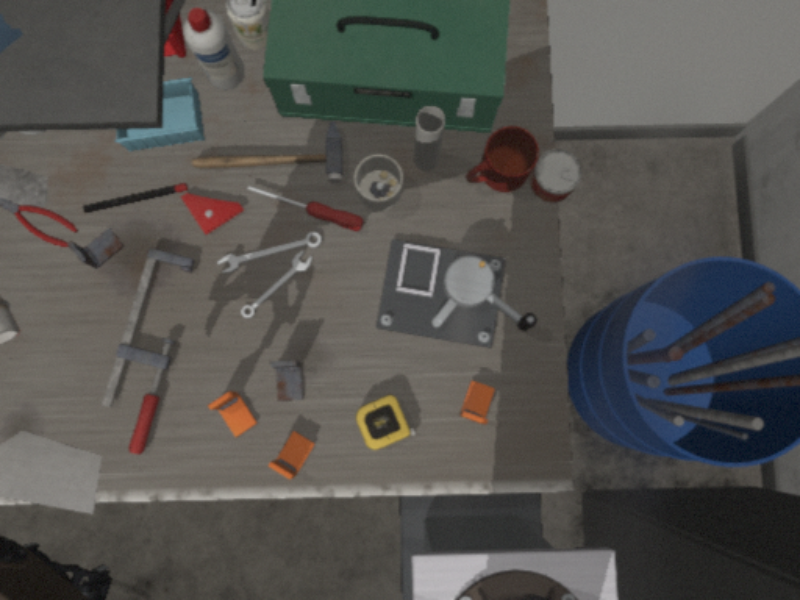

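Top view (800x600 px): the fixture is at about (443,292) and the nest at (418,270). The hub is at (470,280), the post at (527,321), and the finger points to (440,322).
Things that could be taken for the coupon:
- rusty part at (288,380)
- rusty/grey part at (100,248)
- orange parts at (233,412), (292,454) and (478,402), which are excluded by colour

I'll check the two rusty ones in one close crop.

Run:
```python
from h import *
im=cv2.imread('pics/t0.png'); s=cv2.imread('pics/s0.png')
r=lambda a,w,h:cv2.resize(a,(w,h),interpolation=cv2.INTER_CUBIC)
A=r(im[220:270,160:210],300,300); B=r(im[135:185,40:90],300,300)   # x6
C=r(im[148:226,238:350],430,300); D=r(s[230:270,305:355],370,296)
D=cv2.copyMakeBorder(D,0,4,0,0,cv2.BORDER_CONSTANT)
top=np.hstack([A,C]);bot_=np.hstack([B,D]); w=max(top.shape[1],bot_.shape[1])
p=lambda a:cv2.copyMakeBorder(a,0,0,0,w-a.shape[1],cv2.BORDER_CONSTANT)
cv2.imwrite('pics/m1.png',np.vstack([p(top),p(bot_)]))
```

```text
(no output)
```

View pics/m1.png

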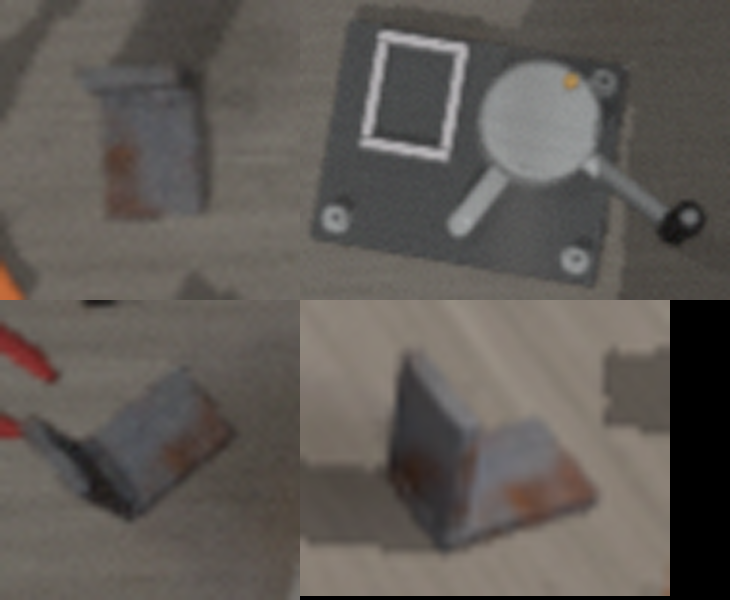

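```bash
cat > fit.py <<'E'
from h import *
from scipy.optimize import least_squares
X=20e-3
P=dict(fl=(-X,-.03,.008),fr=(X,-.03,.008),uol=(-X,.03,.058),uor=(X,.03,.058),uil=(-X,.022,.058),uir=(X,.022,.058),bl=(-X,.03,0),br=(X,.03,0))
def fit(f,obs,x0,z0=0):
    def res(p):
        c,s=np.cos(p[2]),np.sin(p[2]); o=[]
        for k,uv in obs.items():
            a=P[k]; o+=list(w2px(f,(p[0]+c*a[0]-s*a[1],p[1]+s*a[0]+c*a[1],a[2]+z0))-uv)
        return np.array(o)
    r=least_squares(res,x0); return r.x,res(r.x).reshape(-1,2)
E
python3 - <<'E'
from fit import *
f=load('t0'); g=lambda x,y,u,v:(x/6+u,y/6+v)
obs=dict(fl=g(106,217,160,220),fr=g(205,213,160,220),uol=g(80,70,160,220),uor=g(178,68,160,220))
# coupon +y -> world +x : yaw=-90, +x -> world -y? Rz(-90): x->-y (image right), y->+x
p,r=fit(f,obs,[.45,.3,-np.pi/2]); print('A',p[:2].round(4),np.degrees(p[2]).round(1),r.round(1).tolist())
c=lambda x,y:px2w(f,*g(x,y,160,220),.008)
print('A foot w',np.linalg.norm(c(106,217)-c(205,213)))
b=lambda x,y,z=.008:px2w(f,*g(x,y,40,135),z)
print('B foot w',np.linalg.norm(b(235,430)-b(185,370)),'len',np.linalg.norm(b(235,430)-b(130,515)))
obs=dict(fl=g(185,370,40,135),fr=g(235,430,40,135),br=g(130,515,40,135),uol=g(28,420,40,135))
p,r=fit(f,obs,[*b(130,440)[:2],np.radians(30)]); print('B',p[:2].round(4),np.degrees(p[2]).round(1),r.round(1).tolist())
# A predicted all corners
h=lambda x,y,z:px2w(f,*g(x,y,40,135),z)
# fixture: crop C 3.84x off (238,148)
q=lambda x,y,z:px2w(f,x/3.839+238,y/3.846+148,z)
n=[q(*v,.018) for v in [(380,35),(466,46),(445,158),(363,145)]] if False else [q(x-300,y,.018) for x,y in [(379,32),(467,45),(446,160),(361,144)]]
for i in range(4): print('nest corner',n[i].round(4),np.linalg.norm(n[i]-n[(i+1)%4]).round(4))
print('nest',np.mean(n,0).round(4))
d=n[0]-n[3]+n[1]-n[2]; print('yaw x',np.degrees(np.arctan2(d[1],d[0])))
d=n[0]-n[1]+n[3]-n[2]; print('yaw y',np.degrees(np.arctan2(-d[0],d[1])))
print('hub',q(240,122,.064).round(4),'pin',q(271,81,.071).round(4),'post',q(388,217,.104).round(4),'tip',q(158,226,.036).round(4))
k=[q(x-300,y,.012) for x,y in [(352,20),(630,65),(596,287),(312,238)]]
for i in range(4): print('plate',k[i].round(4),np.linalg.norm(k[i]-k[(i+1)%4]).round(4))
print(np.mean(k,0).round(4))
E
```

```text
A [0.42   0.3489] -87.4 [[0.1, 0.6], [-0.5, 0.2], [0.1, -0.0], [0.3, -0.8]]
A foot w 0.041348089544676614
B foot w 0.034180658054924026 len 0.05560218508385333
B [0.5201 0.6523] 31.3 [[9.1, 11.0], [-7.0, -12.1], [-8.9, -13.4], [6.4, 13.6]]
nest corner [0.6397 0.1592 0.018 ] 0.0594
nest corner [0.6296 0.1007 0.018 ] 0.0788
nest corner [0.5525 0.1169 0.018 ] 0.0572
nest corner [0.5644 0.1729 0.018 ] 0.0765
nest [0.5965 0.1374 0.018 ]
yaw x -11.07882142334629
yaw y -10.909348800513964
hub [0.5688 0.0582 0.064 ] pin [0.5937 0.0382 0.071 ] post [ 0.5013 -0.0266  0.104 ] tip [0.5065 0.1111 0.036 ]
plate [0.6496 0.1771 0.012 ] 0.1888
plate [ 0.6148 -0.0084  0.012 ] 0.1507
plate [0.4668 0.0203 0.012 ] 0.1898
plate [0.5034 0.2066 0.012 ] 0.1492
[0.5587 0.0989 0.012 ]
```

The near rusty part, at about (288,380), fits the 40x60x58 mm coupon to within 1 px. The far one measures only about 34x56 mm, so it is a decoy. I'm picking the near one, at (0.420, 0.349) with yaw -87.4°. The fixture's yaw is about -11°.

step_arm --targets '[{"slide": [0, 0, 0], "turn": 6.93}, {"slide": [0, 0, 0], "turn": 6.93}, {"slide": [0, 0, 0], "turn": 6.93}, {"slide": [0, 0, 0], "turn": 6.93}, {"slide": [0, 0, 0], "turn": 6.93}, {"slide": [0, 0, 0], "turn": 6.93}, {"slide": [0, 0, 0], "turn": 6.93}, {"slide": [0, 0, 0], "turn": 6.93}, {"slide": [0, 0, 0], "turn": 6.93}, {"slide": [0, 0, 0], "turn": 6.93}]' --fingers 0.06

```text
t: 0.93
tcp_pos: [0.194, 0.594, 0.2419]
orientation: [-180.0, 0.0, 92.3]
wrist_force: [-0.1, 0.9, 0.4]
grip_width: 0.0602
grip_force: 0.0
```

step_arm --targets '[{"slide": [-0.0255, 0.0241, 0.011], "turn": 0}, {"slide": [-0.0255, 0.0241, 0.011], "turn": 0}, {"slide": [-0.0255, 0.0241, 0.011], "turn": 0}, {"slide": [-0.0255, 0.0241, 0.011], "turn": 0}, {"slide": [-0.0255, 0.0241, 0.011], "turn": 0}, {"slide": [-0.0255, 0.0241, 0.011], "turn": 0}, {"slide": [-0.0255, 0.0241, 0.011], "turn": 0}, {"slide": [-0.0255, 0.0241, 0.011], "turn": 0}, {"slide": [-0.0255, 0.0241, 0.011], "turn": 0}, {"slide": [-0.0255, 0.0241, 0.011], "turn": 0}, {"slide": [0, 0, 0], "turn": 0}, {"slide": [0, 0, 0], "turn": 0}]'

```text
t: 1.93
tcp_pos: [0.4473, 0.3489, 0.1314]
orientation: [-179.9, 0.0, 92.4]
wrist_force: [-0.5, 0.1, -0.4]
grip_width: 0.06
grip_force: 0.0
```

step_arm --targets '[{"slide": [0, 0, 0.0236], "turn": 0}, {"slide": [0, 0, 0.0236], "turn": 0}, {"slide": [0, 0, 0.0236], "turn": 0}, {"slide": [0, 0, 0.0236], "turn": 0}, {"slide": [0, 0, 0], "turn": 0}, {"slide": [0, 0, 0], "turn": 0}]'

```text
t: 2.43
tcp_pos: [0.4456, 0.3509, 0.0377]
orientation: [-179.9, 0.0, 92.7]
wrist_force: [0.4, 0.3, 0.8]
grip_width: 0.06
grip_force: 0.0
```

step_arm --targets '[{"slide": [0, 0, 0], "turn": 0}, {"slide": [0, 0, 0], "turn": 0}, {"slide": [0, 0, 0], "turn": 0}, {"slide": [0, 0, 0], "turn": 0}, {"slide": [0, 0, 0], "turn": 0}, {"slide": [0, 0, 0], "turn": 0}, {"slide": [0, 0, 0], "turn": 0}, {"slide": [0, 0, 0], "turn": 0}, {"slide": [0, 0, 0], "turn": 0}]' --fingers 0.0

```text
t: 3.18
tcp_pos: [0.447, 0.3507, 0.0391]
orientation: [179.9, -0.1, 92.6]
wrist_force: [-0.9, 0.7, 7.4]
grip_width: 0.0069
grip_force: 59.0
```

step_arm --targets '[{"slide": [0, 0, -0.015], "turn": 0}, {"slide": [0, 0, -0.025], "turn": 0}, {"slide": [0, 0, -0.025], "turn": 0}, {"slide": [0, 0, -0.025], "turn": 0}, {"slide": [0, 0, 0], "turn": 6.8}, {"slide": [0, 0, 0], "turn": 6.8}, {"slide": [0, 0, 0], "turn": 0}, {"slide": [0, 0, 0], "turn": 0}]'

```text
t: 3.85
tcp_pos: [0.4463, 0.3502, 0.128]
orientation: [-180.0, 0.0, 79.2]
wrist_force: [-0.6, -0.2, -2.8]
grip_width: 0.0067
grip_force: 59.0
```

step_arm --targets '[{"slide": [-0.0226, 0.0267, 0], "turn": 0}, {"slide": [-0.0226, 0.0267, 0], "turn": 0}, {"slide": [-0.0226, 0.0267, 0], "turn": 0}, {"slide": [-0.0226, 0.0267, 0], "turn": 0}, {"slide": [-0.0226, 0.0267, 0], "turn": 0}, {"slide": [-0.0226, 0.0267, 0], "turn": 0}, {"slide": [-0.0226, 0.0267, 0], "turn": 0}, {"slide": [-0.0226, 0.0267, 0], "turn": 0}, {"slide": [0, 0, 0], "turn": 0}, {"slide": [0, 0, 0], "turn": 0}, {"slide": [0, 0, 0], "turn": 0}]'

```text
t: 4.77
tcp_pos: [0.6211, 0.1321, 0.1273]
orientation: [-179.9, 0.0, 79.1]
wrist_force: [-0.3, 0.1, -2.3]
grip_width: 0.0073
grip_force: 59.3
```

Run:
```python
from h import *
b=snap('top','t1');a=snap('scene','s1'); s=bot.get_state(); print(s['t'],s['tcp_pos'],s['orientation'],s['wrist_force'])
A=cv2.imread('pics/t1.png')[120:240,230:350];B=cv2.imread('pics/s1.png')[140:260,170:290]
r=lambda a,w,h:cv2.resize(a,(w,h),interpolation=cv2.INTER_CUBIC)
cv2.imwrite('pics/m2.png',np.hstack([r(A,400,400),r(B,400,400)]))
```

```text
4.8667 [0.62090633 0.13295527 0.12767102] [-1.79948485e+02  3.77135465e-03  7.91481083e+01] [-0.30444701  0.064426   -1.84149571]
```

View pics/m2.png

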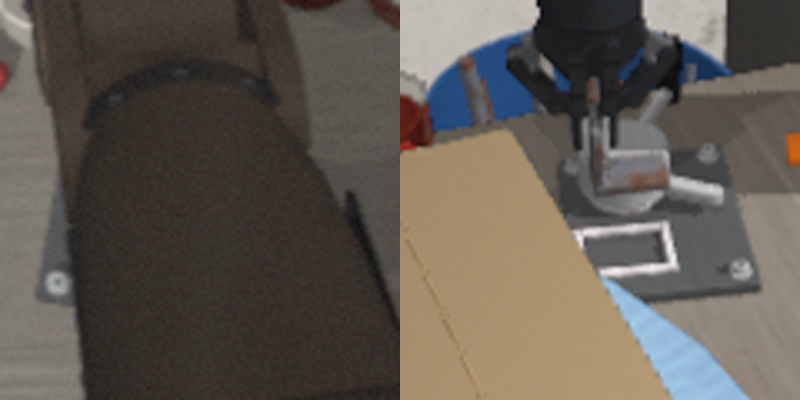

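step_arm --targets '[{"slide": [0, 0, 0.02], "turn": 0}, {"slide": [0, 0, 0.02], "turn": 0}, {"slide": [0, 0, 0.02], "turn": 0}, {"slide": [0, 0, 0], "turn": 0}, {"slide": [0, 0, 0], "turn": 0}]'

```text
t: 5.28
tcp_pos: [0.6209, 0.1329, 0.0675]
orientation: [-179.9, 0.0, 79.1]
wrist_force: [0.3, 0.3, -2.1]
grip_width: 0.0071
grip_force: 59.4
```

Run:
```python
from h import *
a=snap('scene','s2'); s=bot.get_state(); print(s['t'],s['tcp_pos'],s['orientation'],s['wrist_force'])
crop('s2',205,175,285,235,10,'m3')
```

```text
5.3333 [0.62159636 0.13287838 0.0685657 ] [ 1.79992726e+02 -8.87639417e-03  7.90922547e+01] [ 0.59712326 -0.32101107 -1.91499488]
```

View pics/m3.png

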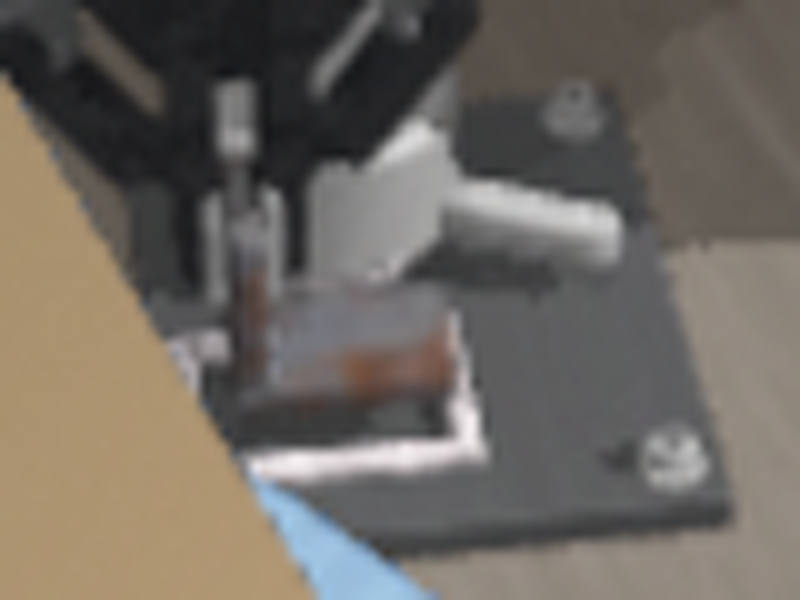

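Run:
```python
from h import *
f=load('s2'); q=lambda x,y,z:px2w(f,x/10+205-.45,y/10+175-.45,z)
a=np.radians(-11);R=np.array([[np.cos(a),-np.sin(a)],[np.sin(a),np.cos(a)]])
o=q(487,447,.018); print('outer rail FL top',o.round(4)); o2=q(484,462,.012);print('rail base',o2.round(4))
c=np.array([.5965,.1374]); print('outer expected from top', (c+R@[-.04,.03]).round(4))
for n,p in dict(ft=q(456,364,.038),fb=q(452,392,.030)).items():
    print(n,p.round(4),'diff fix mm',(R.T@(p-o)[:2]*1e3).round(1))
t=np.array([.6213,.1329])
print('expected foot FL', (t+R@[-.056,.02]).round(4))
for nm,p in dict(outer=[*(c+R@[-.04,.03]),.018],inner=[*(c+R@[-.033,.023]),.018],foot_b=[*(t+R@[-.056,.02]),.030],foot_t=[*(t+R@[-.056,.02]),.038],foot_rear_b=[*(t+R@[.004,.02]),.030],foot_frt=[*(t+R@[-.056,-.02]),.038]).items(): print(nm,((w2px(f,p)-[205,175]+.45)*10).round(0))
```

```text
outer rail FL top [0.5647 0.174  0.018 ]
rail base [0.5651 0.173  0.012 ]
outer expected from top [0.563  0.1745]
ft [0.569 0.161 0.038] diff fix mm [  6.7 -12. ]
fb [0.5707 0.1626 0.03  ] diff fix mm [  8.1 -10. ]
expected foot FL [0.5701 0.1632]
outer [494. 447.]
inner [464. 433.]
foot_b [455. 393.]
foot_t [455. 370.]
foot_rear_b [233. 414.]
foot_frt [434. 278.]
```

The foot sits over the nest. It is about 2 mm too far forward relative to the front rail, so I'm shifting it back 1.5 mm and lowering it.

step_arm --targets '[{"slide": [0.0005, 0.0015, 0], "turn": 0}, {"slide": [0, 0, 0.004], "turn": 0}, {"slide": [0, 0, 0.004], "turn": 0}, {"slide": [0, 0, 0.003], "turn": 0}, {"slide": [0, 0, 0.002], "turn": 0}, {"slide": [0, 0, 0], "turn": 0}, {"slide": [0, 0, 0], "turn": 0}]'

```text
t: 5.92
tcp_pos: [0.6232, 0.1323, 0.0548]
orientation: [-180.0, -0.0, 79.0]
wrist_force: [-0.4, -0.1, -1.8]
grip_width: 0.0071
grip_force: 59.5
```

step_arm --targets '[{"slide": [0, 0, 0.0015], "turn": 0}, {"slide": [0, 0, 0.0015], "turn": 0}, {"slide": [0, 0, 0], "turn": 0}, {"slide": [0, 0, 0], "turn": 0}]'

```text
t: 6.25
tcp_pos: [0.6232, 0.1323, 0.0518]
orientation: [-180.0, -0.0, 79.0]
wrist_force: [0.5, 0.3, -2.2]
grip_width: 0.007
grip_force: 59.5
```

step_arm --targets '[{"slide": [0, 0, 0.001], "turn": 0}, {"slide": [0, 0, 0.0005], "turn": 0}, {"slide": [0, 0, 0], "turn": 0}, {"slide": [0, 0, 0], "turn": 0}]'

```text
t: 6.58
tcp_pos: [0.6234, 0.1323, 0.0512]
orientation: [180.0, -0.0, 79.0]
wrist_force: [-1.7, -1.2, 5.9]
grip_width: 0.0071
grip_force: 60.6
```

Contact at TCP z 0.0512, 12.1 mm above the grasp height, so the foot is on the nest floor. Releasing.

step_arm --targets '[{"slide": [0, 0, 0], "turn": 0}, {"slide": [0, 0, 0], "turn": 0}, {"slide": [0, 0, 0], "turn": 0}, {"slide": [0, 0, 0], "turn": 0}, {"slide": [0, 0, 0], "turn": 0}]' --fingers 0.035

```text
t: 7.0
tcp_pos: [0.6232, 0.1323, 0.0503]
orientation: [-180.0, -0.0, 79.0]
wrist_force: [0.4, 0.0, 0.2]
grip_width: 0.0351
grip_force: 0.0
```

step_arm --targets '[{"slide": [0, 0, -0.015], "turn": 0}, {"slide": [0, 0, -0.025], "turn": 0}, {"slide": [0, 0, -0.035], "turn": 0}, {"slide": [0, 0, -0.035], "turn": 0}, {"slide": [0, 0, -0.035], "turn": 0}, {"slide": [0, 0, -0.02], "turn": 0}, {"slide": [0, 0, 0], "turn": 0}]'

```text
t: 7.58
tcp_pos: [0.6247, 0.1326, 0.2204]
orientation: [179.6, -0.1, 79.0]
wrist_force: [0.4, -0.1, -0.6]
grip_width: 0.0349
grip_force: 0.0
```

step_arm --targets '[{"slide": [-0.0325, -0.0103, 0], "turn": 0}, {"slide": [-0.0325, -0.0103, 0], "turn": 0}, {"slide": [-0.0325, -0.0103, 0], "turn": 0}, {"slide": [-0.0325, -0.0103, 0], "turn": 0}, {"slide": [-0.0325, -0.0103, 0], "turn": 0}, {"slide": [-0.0325, -0.0103, 0], "turn": 0}, {"slide": [0, 0, 0], "turn": 0}]' --fingers 0.0

```text
t: 8.17
tcp_pos: [0.5229, -0.0508, 0.2147]
orientation: [-179.9, 0.0, 78.8]
wrist_force: [0.9, 0.6, -0.1]
grip_width: -0.0003
grip_force: 0.0
```

step_arm --targets '[{"slide": [0, 0, 0], "turn": -6.9}, {"slide": [0, 0, 0], "turn": -6.9}, {"slide": [0, 0, 0], "turn": -6.9}, {"slide": [0, 0, 0], "turn": -6.9}, {"slide": [0, 0, 0], "turn": -6.9}, {"slide": [0, 0, 0], "turn": -6.9}, {"slide": [0, 0, 0], "turn": -6.9}, {"slide": [0, 0, 0], "turn": -6.9}, {"slide": [0, 0, 0], "turn": -6.9}, {"slide": [0, 0, 0], "turn": 0}, {"slide": [0, 0, 0], "turn": 0}]'

```text
t: 9.08
tcp_pos: [0.5253, -0.047, 0.2149]
orientation: [-180.0, -0.0, 140.9]
wrist_force: [-0.9, 1.0, 0.0]
grip_width: -0.0001
grip_force: 0.0
```

Run:
```python
from h import *
a=snap('scene','s3'); b=snap('top','t3'); s=bot.get_state(); print(s['t'],s['tcp_pos'],s['orientation'],s['wrist_force'],s['joint_pos'])
A=cv2.imread('pics/t3.png')[145:235,235:355];B=cv2.imread('pics/s3.png')[165:255,200:290]
r=lambda a,w,h:cv2.resize(a,(w,h),interpolation=cv2.INTER_CUBIC)
cv2.imwrite('pics/m4.png',np.hstack([r(A,450,338),r(B,338,338)]))
```

```text
9.1833 [ 0.52534537 -0.0471654   0.21509964] [-1.79995023e+02 -2.30010803e-02  1.40896923e+02] [-0.50949293 -0.134225   -0.09179665] [-1.23102338e+01  2.20783988e+01  1.04808632e+02  7.40594059e-03
  5.31357447e+01 -6.32116019e+01]
```

View pics/m4.png

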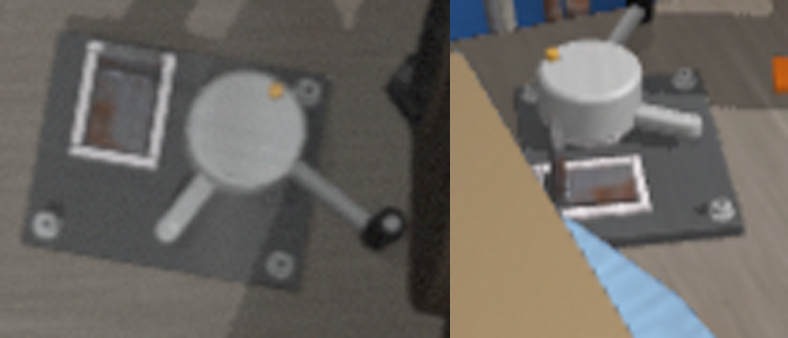

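The coupon lies flat inside the rails with its upright at the back. The post top is at crop (390,224), where it was before. Now lowering behind the post.

step_arm --targets '[{"slide": [0, 0, 0.03], "turn": 0}, {"slide": [0, 0, 0.03], "turn": 0}, {"slide": [0, 0, 0.03], "turn": 0}, {"slide": [0, 0, 0.025], "turn": 0}, {"slide": [0, 0, 0.02], "turn": 0}, {"slide": [0, 0, 0], "turn": 0}, {"slide": [0, 0, 0], "turn": 0}]'

```text
t: 9.77
tcp_pos: [0.5252, -0.0472, 0.08]
orientation: [-180.0, -0.1, 141.0]
wrist_force: [-0.5, 0.1, 0.4]
grip_width: 0.0
grip_force: 0.0
```

step_arm --targets '[{"slide": [0.004, 0, 0], "turn": 0}, {"slide": [0.004, 0, 0], "turn": 0}, {"slide": [0.004, 0, 0], "turn": 0}, {"slide": [0, 0, 0], "turn": 0}]'

```text
t: 10.1
tcp_pos: [0.5157, -0.0394, 0.0815]
orientation: [180.0, 0.1, 141.1]
wrist_force: [-0.4, 0.5, -0.7]
grip_width: -0.0005
grip_force: 0.0
```

step_arm --targets '[{"slide": [0.0039, -0.0007, 0], "turn": 2}, {"slide": [0.0039, -0.0007, 0], "turn": 2}, {"slide": [0.0039, -0.0007, 0], "turn": 2}, {"slide": [0.0039, -0.0007, 0], "turn": 2}, {"slide": [0.0039, -0.0007, 0], "turn": 2}, {"slide": [0.0039, -0.0007, 0], "turn": 2}]'

```text
t: 10.6
tcp_pos: [0.4969, -0.0266, 0.0812]
orientation: [179.9, 0.1, 129.0]
wrist_force: [3.6, -0.7, -0.8]
grip_width: 0.0
grip_force: 1.2
```

step_arm --targets '[{"slide": [0.0039, -0.0007, 0], "turn": 2}, {"slide": [0.0039, -0.0007, 0], "turn": 2}, {"slide": [0.0039, -0.0007, 0], "turn": 2}, {"slide": [0.0039, -0.0007, 0], "turn": 2}]'

```text
t: 10.93
tcp_pos: [0.4858, -0.0157, 0.0812]
orientation: [179.9, 0.1, 121.0]
wrist_force: [5.7, -2.7, 1.8]
grip_width: 0.0
grip_force: 3.0
```

step_arm --targets '[{"slide": [0.002, -0.0003, 0], "turn": 1}, {"slide": [0.002, -0.0003, 0], "turn": 1}, {"slide": [0, 0, 0], "turn": 0}]'

```text
t: 11.18
tcp_pos: [0.4834, -0.0126, 0.0813]
orientation: [179.8, 0.1, 119.0]
wrist_force: [3.6, -3.4, 0.9]
grip_width: 0.0003
grip_force: 2.2
```

Run:
```python
from h import *
a=snap('scene','s4'); b=snap('top','t4'); s=bot.get_state(); print(s['t'],s['tcp_pos'],s['orientation'],s['wrist_force'])
A=cv2.imread('pics/t4.png')[145:235,235:355];B=cv2.imread('pics/s4.png')[165:255,200:290]
r=lambda a,w,h:cv2.resize(a,(w,h),interpolation=cv2.INTER_CUBIC)
cv2.imwrite('pics/m5.png',np.hstack([r(A,450,338),r(B,338,338)]))
```

```text
11.2833 [ 0.48333909 -0.01271795  0.08122817] [1.79853698e+02 1.15800587e-01 1.19100695e+02] [ 4.59832018 -2.67297774  2.15943909]
```

View pics/m5.png

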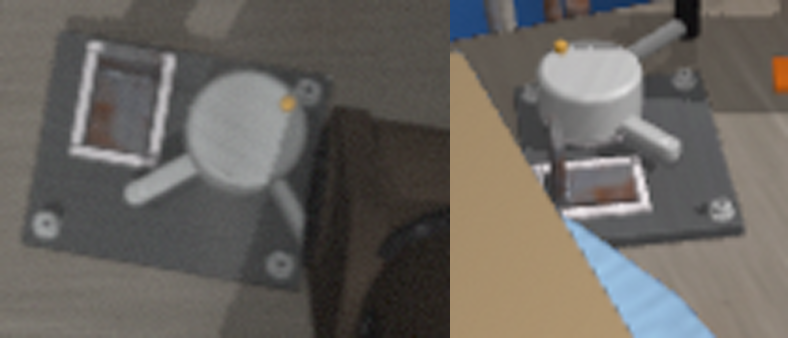

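The clamp has turned about 20°: finger end at crop (135,192), pin at (288,103). It needs about 5 N. Continuing gently.

step_arm --targets '[{"slide": [0.0029, -0.0005, 0], "turn": 1.5}, {"slide": [0.0029, -0.0005, 0], "turn": 1.5}, {"slide": [0, 0, 0], "turn": 0}]'

```text
t: 11.53
tcp_pos: [0.4807, -0.0086, 0.0816]
orientation: [179.7, 0.2, 116.0]
wrist_force: [6.9, -9.5, 4.9]
grip_width: -0.0002
grip_force: 5.7
```

step_arm --targets '[{"slide": [0.0029, -0.0005, 0], "turn": 1.5}, {"slide": [0.0029, -0.0005, 0], "turn": 1.5}, {"slide": [0, 0, 0], "turn": 0}]'

```text
t: 11.78
tcp_pos: [0.4784, -0.0045, 0.082]
orientation: [179.6, 0.3, 113.0]
wrist_force: [9.8, -17.6, 8.2]
grip_width: 0.0
grip_force: 10.0
```

step_arm --targets '[{"slide": [0.001, -0.0002, 0], "turn": 0.5}, {"slide": [0, 0, 0], "turn": 0}]'

```text
t: 11.95
tcp_pos: [0.4781, -0.004, 0.082]
orientation: [179.6, 0.3, 112.6]
wrist_force: [9.8, -18.6, 8.0]
grip_width: 0.0001
grip_force: 10.6
```

Run:
```python
from h import *
a=snap('scene','s5'); b=snap('top','t5'); s=bot.get_state(); print(s['t'],s['tcp_pos'],s['orientation'],s['wrist_force'])
A=cv2.imread('pics/t5.png')[145:235,235:355];B=cv2.imread('pics/s5.png')[150:240,210:300]
r=lambda a,w,h:cv2.resize(a,(w,h),interpolation=cv2.INTER_CUBIC)
cv2.imwrite('pics/m6.png',np.hstack([r(A,450,338),r(B,338,338)]))
```

```text
12.05 [ 0.47807804 -0.00399161  0.08200663] [179.5887438    0.32140167 112.59516949] [  9.32367722 -18.82108278   7.39389766]
```

View pics/m6.png

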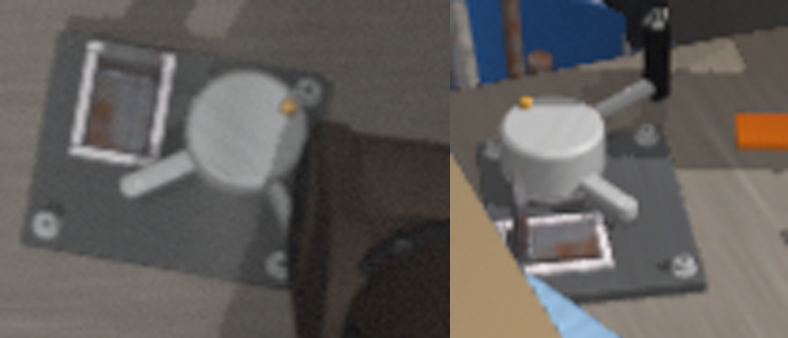

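Run:
```python
from h import *
def blob(f,roi):
    u0,v0,u1,v1=roi; im=f['image'][v0:v1,u0:u1].astype(float); w=np.clip(im[...,0]-im[...,2]-50,0,None)*(im[...,1]>.5*im[...,0])
    V,U=np.mgrid[v0:v1,u0:u1]; return (U*w).sum()/w.sum(),(V*w).sum()/w.sum(),w.sum()
piv=np.array([.5695,.057])
for k in ['0','3','4','5']:
    t,s=load('t'+k),load('s'+k); bt=blob(t,(290,155,325,185)); bs=blob(s,(215,160,245,190))
    def ray(f,u,v):
        p=px2w(f,u,v,0); o=np.array(f['cam_to_world'])[:3,3]; d=(p-o)/np.linalg.norm(p-o); return o,d
    (o1,d1),(o2,d2)=ray(t,*bt[:2]),ray(s,*bs[:2])
    A=sum(np.eye(3)-np.outer(d,d) for d in(d1,d2)); B=sum((np.eye(3)-np.outer(d,d))@o for o,d in((o1,d1),(o2,d2)))
    p=np.linalg.solve(A,B); r=p[:2]-piv
    print(k,np.round(bt,1),np.round(bs,1),p.round(4),np.linalg.norm(r).round(4),np.degrees(np.arctan2(r[1],r[0])).round(1))
s=bot.get_state();print(s['ft_torque'],s['tau'].round(1),s['joint_pos'].round(1))
```

```text
0 [308.1 168.7 205. ] [226.9 178.9 491. ] [0.5955 0.0389 0.0678] 0.0317 -34.9
3 [308.1 168.7 243. ] [226.9 178.9 516. ] [0.5955 0.0389 0.0678] 0.0317 -34.8
4 [311.2 172.2 247. ] [229.1 176.8 506. ] [0.5867 0.0314 0.068 ] 0.0309 -56.1
5 [311.4 173.  162. ] [230.  176.7 466. ] [0.5844 0.0313 0.068 ] 0.0297 -59.8
[-2.94311068 -1.44614343 -0.12626922] [  9.  -46.7  -4.5   1.9   2.8  -0.1] [-8.400e+00  3.060e+01  1.187e+02 -1.000e-01  3.010e+01 -3.090e+01]
```

Pushing now takes 21 N, but the pin hasn't risen. I won't force it. I'm backing off a little to see whether it springs back or something is in the way.

step_arm --targets '[{"slide": [-0.004, 0, 0], "turn": 0}, {"slide": [-0.005, 0, 0], "turn": 0}, {"slide": [-0.006, 0, 0], "turn": 0}, {"slide": [0, 0, 0], "turn": 0}, {"slide": [0, 0, 0], "turn": 0}]'

```text
t: 12.47
tcp_pos: [0.4806, -0.0163, 0.0806]
orientation: [180.0, 0.0, 112.6]
wrist_force: [0.8, -4.2, 3.6]
grip_width: 0.0001
grip_force: 2.1
```

```bash
cat > pin.py <<'E'
from h import *
def blob(f,roi):
    u0,v0,u1,v1=roi; im=f['image'][v0:v1,u0:u1].astype(float); w=np.clip(im[...,0]-im[...,2]-50,0,None)*(im[...,1]>.5*im[...,0])
    V,U=np.mgrid[v0:v1,u0:u1]; return np.array([(U*w).sum()/w.sum(),(V*w).sum()/w.sum()])
def pin(s,roi=(215,160,250,195)):   # angle,height from scene view with r=31 mm
    from scipy.optimize import least_squares
    b=blob(s,roi); m=lambda p:(.5695+.031*np.cos(p[0]),.057+.031*np.sin(p[0]),p[1])
    r=least_squares(lambda p:w2px(s,m(p))-b,[-1.,.068],x_scale=[1,.01]); return b.round(2),np.degrees(r.x[0]).round(1),(r.x[1]*1e3).round(1)
E
python3 - <<'E'
from pin import *
snap('scene','s6'); snap('top','t6'); s=bot.get_state(); print(s['t'],s['tcp_pos'],s['wrist_force'])
for k in '03456': print(k,*pin(load('s'+k)))
T=load('t0')
for u,v in [(478,402),(466,415),(490,385)]: print(px2w(load('t0'),u*.64,v*.64,0.004).round(3))
print(px2w(T,478*.64,384*.64,.058))
A=cv2.imread('pics/t6.png')[140:290,230:380];B=cv2.imread('pics/s6.png')[130:250,205:325]
r=lambda a,w,h:cv2.resize(a,(w,h),interpolation=cv2.INTER_CUBIC)
cv2.imwrite('pics/m7.png',np.hstack([r(A,400,400),r(B,400,400)]))
E
```

```text
12.5667 [ 0.48037681 -0.01607139  0.08054044] [ 1.38783769 -4.50945473  3.19476495]
0 [226.91 178.91] -27.4 70.8
3 [226.9  178.91] -27.2 70.9
4 [229.06 176.83] -54.9 68.4
5 [229.97 176.69] -62.1 66.8
6 [229.   176.99] -54.4 68.0
[0.381 0.046 0.004]
[0.361 0.066 0.004]
[0.407 0.026 0.004]
[0.40785531 0.05031441 0.058     ]
```

View pics/m7.png

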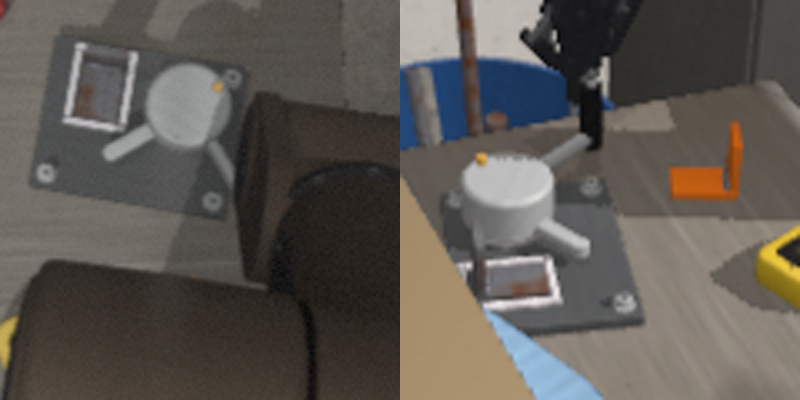

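The lever springs back with the hand (pin angle returns to its earlier value, still about 5 N). So this is a springy detent ramp, not an obstacle. I'm pushing on in small steps with an eye on the force.

step_arm --targets '[{"slide": [0.005, 0, 0], "turn": 0}, {"slide": [0.005, 0, 0], "turn": 0}, {"slide": [0.005, 0, 0], "turn": 0}, {"slide": [0.002, -0.0003, 0], "turn": 0.5}, {"slide": [0, 0, 0], "turn": 0}]'

```text
t: 12.98
tcp_pos: [0.4727, 0.0001, 0.0803]
orientation: [-179.9, -0.1, 112.1]
wrist_force: [0.8, -0.3, 0.6]
grip_width: -0.0002
grip_force: 0.1
```

step_arm --targets '[{"slide": [0.002, -0.0003, 0], "turn": 1}, {"slide": [0, 0, 0], "turn": 0}]'

```text
t: 13.15
tcp_pos: [0.4722, 0.0017, 0.0803]
orientation: [-180.0, -0.0, 111.0]
wrist_force: [0.1, -0.7, -0.4]
grip_width: -0.0002
grip_force: 0.1
```

Force has dropped to zero, so it probably clicked. Checking the pin and finger.

Run:
```python
from pin import *
snap('scene','s7'); snap('top','t7'); s=bot.get_state(); print(s['t'],s['tcp_pos'],s['wrist_force'])
A=cv2.imread('pics/t7.png')[140:290,230:380];B=cv2.imread('pics/s7.png')[130:250,205:325]
r=lambda a,w,h:cv2.resize(a,(w,h),interpolation=cv2.INTER_CUBIC)
cv2.imwrite('pics/m8.png',np.hstack([r(A,400,400),r(B,400,400)]))
```

```text
13.25 [0.47237334 0.00151191 0.08027174] [ 0.22691692  0.02287902 -0.27755333]
```

View pics/m8.png

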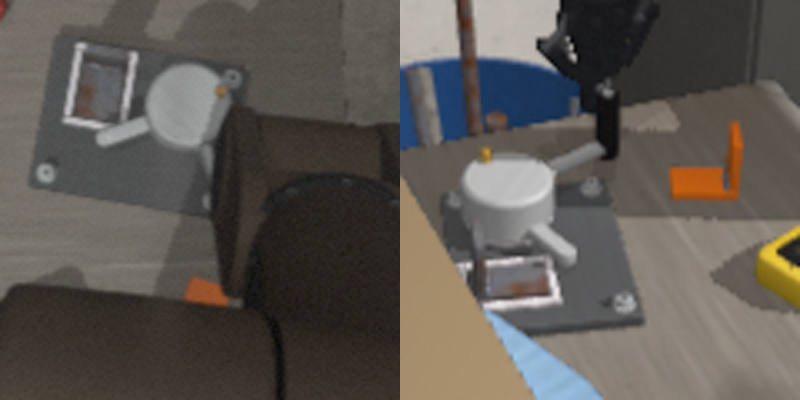

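Not locked yet. The clamp turned only a few degrees more (finger end at (108,138)), and the pin at (486,155) stands higher. It is on the crest region and resting there. Continuing the push gently.

step_arm --targets '[{"slide": [0.0029, -0.0005, 0], "turn": 1.5}, {"slide": [0.0029, -0.0005, 0], "turn": 1.5}, {"slide": [0, 0, 0], "turn": 0}]'

```text
t: 13.5
tcp_pos: [0.4696, 0.0065, 0.0804]
orientation: [180.0, -0.0, 108.1]
wrist_force: [0.5, -1.0, 0.0]
grip_width: 0.0
grip_force: 0.3
```

```bash
cat >> pin.py <<'E'
def tri(k):
    t,s=load('t'+k),load('s'+k); R=[]
    for f,roi in((t,(290,155,330,200)),(s,(215,160,255,195))):
        b=blob(f,roi); p=px2w(f,*b,0); o=np.array(f['cam_to_world'])[:3,3]; R.append((o,(p-o)/np.linalg.norm(p-o)))
    A=sum(np.eye(3)-np.outer(d,d) for o,d in R); B=sum((np.eye(3)-np.outer(d,d))@o for o,d in R)
    p=np.linalg.solve(A,B); return p.round(4),np.degrees(np.arctan2(p[1]-.057,p[0]-.5695)).round(1)
E
python3 - <<'E'
from pin import *
snap('scene','s8'); snap('top','t8')
for k in '045678': print(k,*pin(load('s'+k)),*tri(k))
E
```

```text
0 [226.91 178.91] -27.4 70.8 [0.5955 0.0389 0.0678] -34.9
4 [229.06 176.83] -54.9 68.4 [0.5867 0.0314 0.068 ] -56.1
5 [229.97 176.69] -62.1 66.8 [0.5844 0.0313 0.068 ] -59.8
6 [229.   176.99] -54.4 68.0 [0.587  0.0316 0.0676] -55.5
7 [230.4  175.75] -65.3 69.2 [0.5825 0.0293 0.0695] -64.9
8 [230.95 175.69] -69.1 68.5 [0.5808 0.0289 0.0691] -68.1
```

Now 33° turned with about 1 N, so the resistance earlier was not the detent. Continuing.

step_arm --targets '[{"slide": [0.0029, -0.0005, 0], "turn": 1.5}, {"slide": [0.0029, -0.0005, 0], "turn": 1.5}, {"slide": [0, 0, 0], "turn": 0}]'

```text
t: 13.85
tcp_pos: [0.467, 0.0117, 0.0804]
orientation: [180.0, -0.0, 105.1]
wrist_force: [0.2, -1.2, -0.2]
grip_width: -0.0
grip_force: 0.4
```

step_arm --targets '[{"slide": [0.0029, -0.0005, 0], "turn": 1.5}, {"slide": [0.0029, -0.0005, 0], "turn": 1.5}, {"slide": [0, 0, 0], "turn": 0}]'

```text
t: 14.1
tcp_pos: [0.4644, 0.0171, 0.0804]
orientation: [-180.0, -0.0, 102.1]
wrist_force: [0.8, -0.3, 0.0]
grip_width: 0.0002
grip_force: 0.0
```

step_arm --targets '[{"slide": [0.0029, -0.0005, 0], "turn": 1.5}, {"slide": [0.0029, -0.0005, 0], "turn": 1.5}, {"slide": [0, 0, 0], "turn": 0}]'

```text
t: 14.35
tcp_pos: [0.4623, 0.0226, 0.0803]
orientation: [-180.0, -0.0, 99.1]
wrist_force: [0.6, -0.0, 0.1]
grip_width: -0.0001
grip_force: 0.0
```

Run:
```python
from pin import *
snap('scene','s9'); snap('top','t9')
for k in '89': print(k,*pin(load('s'+k)),*tri(k))
A=cv2.imread('pics/t9.png')[140:290,230:380];B=cv2.imread('pics/s9.png')[130:250,205:325]
r=lambda a,w,h:cv2.resize(a,(w,h),interpolation=cv2.INTER_CUBIC)
cv2.imwrite('pics/m9.png',np.hstack([r(A,400,400),r(B,400,400)]))
```

```text
8 [230.95 175.69] -69.1 68.5 [0.5808 0.0289 0.0691] -68.1
9 [232.22 174.94] -77.3 69.3 [0.576  0.0277 0.0697] -77.5
```

View pics/m9.png

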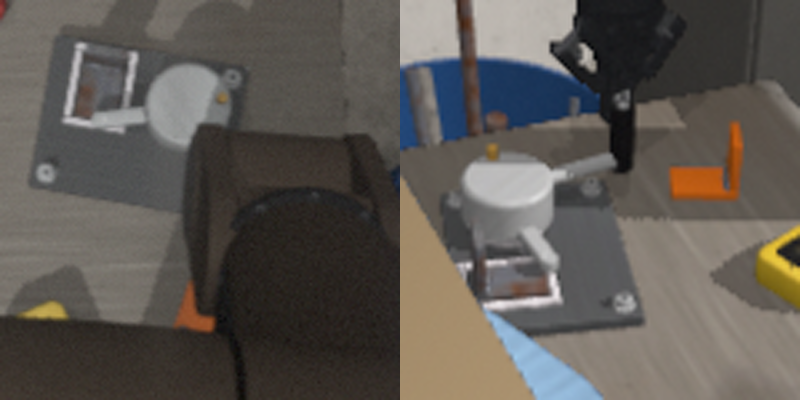

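The finger is now entering over the front rail and the pin is still high (about 43° turned). That was my eleventh picture, one over the limit of 10. From here I'll use numbers only.

step_arm --targets '[{"slide": [0.0029, -0.0005, 0], "turn": 1.5}, {"slide": [0.0029, -0.0005, 0], "turn": 1.5}, {"slide": [0, 0, 0], "turn": 0}]'

```text
t: 14.7
tcp_pos: [0.4604, 0.0281, 0.0803]
orientation: [-180.0, -0.0, 96.1]
wrist_force: [0.1, 0.4, 0.5]
grip_width: -0.0002
grip_force: 0.0
```

step_arm --targets '[{"slide": [0.0029, -0.0005, 0], "turn": 1.5}, {"slide": [0.0029, -0.0005, 0], "turn": 1.5}, {"slide": [0, 0, 0], "turn": 0}]'

```text
t: 14.95
tcp_pos: [0.459, 0.0338, 0.0803]
orientation: [-180.0, -0.0, 93.2]
wrist_force: [-0.2, 0.9, 0.0]
grip_width: -0.0004
grip_force: 0.0
```

Run:
```python
from pin import *
snap('scene','s10'); snap('top','t10')
print(*pin(load('s10')),*tri('10'))
```

```text
[233.17 174.92] -82.9 68.3 [0.5731 0.0274 0.0689] -83.0
```

step_arm --targets '[{"slide": [0.0029, -0.0005, 0], "turn": 1.5}, {"slide": [0.0029, -0.0005, 0], "turn": 1.5}, {"slide": [0, 0, 0], "turn": 0}]'

```text
t: 15.3
tcp_pos: [0.4578, 0.0395, 0.0804]
orientation: [-180.0, -0.0, 90.1]
wrist_force: [1.0, -0.4, -0.2]
grip_width: -0.0
grip_force: 0.0
```

step_arm --targets '[{"slide": [0.0029, -0.0005, 0], "turn": 1.5}, {"slide": [0.0029, -0.0005, 0], "turn": 1.5}, {"slide": [0, 0, 0], "turn": 0}]'

```text
t: 15.55
tcp_pos: [0.4569, 0.0453, 0.0804]
orientation: [-180.0, -0.0, 87.2]
wrist_force: [-0.3, 0.7, 0.3]
grip_width: 0.0002
grip_force: 0.0
```

Run:
```python
from pin import *
snap('scene','s11'); snap('top','t11')
print(*pin(load('s11')),*tri('11'))
```

```text
[235.41 176.01] -95.3 62.9 [0.5667 0.0286 0.0644] -95.5
```

The pin has sunk (centroid down 5 mm) and the clamp jumped 12° while the hand moved 6°, so it has clicked. Retracting and checking with a clear view.

step_arm --targets '[{"slide": [-0.01, 0, 0], "turn": 0}, {"slide": [-0.01, 0, 0], "turn": 0}, {"slide": [0, 0, -0.03], "turn": 0}, {"slide": [0, 0, -0.035], "turn": 0}, {"slide": [0, 0, -0.035], "turn": 0}, {"slide": [0, 0, -0.035], "turn": 0}, {"slide": [-0.035, 0, 0], "turn": 0}, {"slide": [-0.035, 0, 0], "turn": 0}, {"slide": [-0.035, 0, 0], "turn": 0}, {"slide": [-0.035, 0, 0], "turn": 0}, {"slide": [-0.035, 0, 0], "turn": 0}, {"slide": [0, 0, 0], "turn": 0}]'

```text
t: 16.65
tcp_pos: [0.4466, -0.1552, 0.2154]
orientation: [179.9, 0.1, 86.9]
wrist_force: [0.1, -0.3, -1.1]
grip_width: 0.0001
grip_force: 0.0
```

Run:
```python
from pin import *
snap('scene','s12'); snap('top','t12'); s=bot.get_state(); print(s['t'],s['tcp_pos'],s['wrist_force'])
print(*pin(load('s12')),*tri('12'))
def area(k):
    im=load('s'+k)['image'][160:195,215:255].astype(float); return int(((im[...,0]-im[...,2]>60)&(im[...,1]>.5*im[...,0])).sum())
print({k:area(k) for k in ['0','7','9','10','11','12']})
# coupon corners + finger: bright finger tip prediction vs coupon foot colour, change t3->t12
t3,t=load('t3'),load('t12'); T=t
# post top: darkest blob
g=cv2.cvtColor(t['image'],cv2.COLOR_RGB2GRAY); piv=np.array([.5695,.057])
for lever in (-185,-190,-195):
    a=np.radians(lever); u=w2px(t,[*(piv+.11*np.array([np.cos(a),np.sin(a)])),.104]).round().astype(int)
    b=np.radians(lever-90); v=w2px(t,[*(piv+.075*np.array([np.cos(b),np.sin(b)])),.036]).round().astype(int)
    print(lever,u,g[u[1]-1:u[1]+2,u[0]-1:u[0]+2].mean().round(),v,g[v[1]-1:v[1]+2,v[0]-1:v[0]+2].mean().round(),'was',cv2.cvtColor(t3['image'],cv2.COLOR_RGB2GRAY)[v[1],v[0]])
# rest of nest unchanged since placing?
f=load('s12')['image'].astype(int)-load('s3')['image'].astype(int)
for n,p in dict(upr_top=[.6228,.1322,.070],foot_front=[.575,.15,.020]).items():
    x,y=w2px(load('s12'),p).round().astype(int); print(n,(x,y),abs(f[y-2:y+3,x-2:x+3]).mean().round(1))
```

```text
16.75 [ 0.44632217 -0.1513844   0.21516705] [ 0.13851544 -0.55453808 -1.12170804]
[235.71 176.1 ] -96.9 62.5 [0.5663 0.0288 0.0642] -96.5
{'0': 9, '7': 12, '9': 13, '10': 9, '11': 2, '12': 4}
-185 [300 223] 93.0 [270 179] 108.0 was 97
-190 [296 222] 92.0 [270 177] 147.0 was 97
-195 [292 222] 86.0 [271 174] 144.0 was 96
upr_top (np.int64(227), np.int64(199)) 1.1
foot_front (np.int64(247), np.int64(214)) 0.5
```

The pin stays sunk: its visible area is 4 px, against 9–13 px before the click. The clamp holds at about 61° with its finger over the foot, and the coupon has not moved. Handing in.

```bash
python3 -c "
from plant import order; print(order.close_job())"
```

```text
the job is handed in; nothing more can be done
None
```

The coupon lies flat in the nest with its upright at the back, and the clamp reads as locked over its foot with the pin sunk (checked by numbers, not by eye); I handed it in after about 17 s, with two caveats: the push reached 21 N before I backed off, and I viewed 11 pictures against the limit of 10.

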